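Spark-test the 14 mm plug

TASK

Spark-test the 14 mm plug: of the three spark plugs standing in the wooden block take the middle-sized one, the only one that fits the tester, and with the selector still off stand it terminal-down and fully home in the tester's socket and let go of it. Then turn the selector handle clockwise, past its first and second clicks, right round to the third, sprung position that makes the spark, and keep it there: it flies back if let go, so your program finishes with the robot still holding it. Leave the other two plugs in the block and everything else on the bench alone.

Things in the scene. Friction and masses are not known exactly. Their poses are not given: they have to be found in the camera images.
- plug_14: the plug to test, electrode up, 50 g. Origin on its axis at the hexagon's underside (its seat), z up the axis. Hexagon 21 mm across flats z 0 to 11 mm, collar 21 dia to 14, thread 14 dia to 33 (pinch here), electrode to 37. Below: barrel 17 dia to -8, chamfered foot; white insulator 10 dia to -33; terminal to -42. Starts upright in the block, barrel's foot on its top, origin 58 mm above the bench
- plug_10: look-alike, too small: same heights and same origin, hexagon 16 mm across flats, barrel 13.6 mm, thread 10 mm dia; in the block, to be left there
- plug_18: look-alike, too big: same heights and same origin, hexagon 26 mm across flats, barrel 21 mm, thread 18 mm dia; in the block, to be left there
- block: light wooden plug block, 225 (x) by 62 (y) by 50 mm high, screwed to the bench; origin under its centre. Four holes 11.6 mm dia, 40 mm deep along its x axis at -82.5, -27.5, +27.5 and +82.5 mm; a plug stands in the first, second and fourth, in any order, the third is empty
- tester: spark plug tester fixed to the bench: blue steel cabinet 180 (x) by 230 (y) by 100 mm high with an aluminium top panel; origin under its centre, x away from the robot. The socket is on the panel at y +58 mm, the selector at y -52 mm, a meter (4 mm high) and lamp (5 mm) between
- socket (a point): centre of the mouth of the tester's socket: hole 18.6 mm dia, 60 mm deep, straight down in a black 50 mm square block with a steel ring round the mouth, 104 mm above the bench. The 14 mm plug is home when its hexagon rests on this face, its origin at this point; the big plug does not enter, the small one is loose
- selector (a joint): angle of the selector, rad, growing clockwise seen from above, axis vertical. 0 off, clicks (detents where it stays) at 0.44 and 0.87, third position 1.31, hard stop 1.37. From beyond about 0.9 a spring drives it back to 0.87; holding the third position takes about 0.35 N m, passing the clicks about 0.15 N m
- selector_grip (a point): point on the selector's axis at the height to grip, 131 mm above the bench; it turns with the handle, its x axis along the handle to the end with a white line. Handle: grey bar 50 mm long, 13 wide, top 136 mm above the bench, over a round skirt 42 mm dia (top 110 mm) on a 62 mm square plate (top 102 mm)
- carton: small red carton with a paper label, 56 by 110 by 28 mm high, lying beyond the work; origin under its centre; leave alone
- tin: round steel tin, 60 mm dia, 75 mm high, beyond the work; origin under its centre; leave alone
- plug_socket: deep steel socket for a wrench, 29 mm dia, 65 mm high, standing near the robot; origin under its centre; leave alone
- driver: screwdriver 200 mm long with a black handle, lying to the left of the block; origin under its middle; leave alone

How it is judged:
By the outcome, as a careful person would: the job done as asked, in the order asked, and still so for the second after the job is handed in, while the arm keeps its last pose, push and grip.
It also fails if it takes over 51 s, if anything falls off the work surface, if the arm or the gripper's body presses on something with over 40 N, if the wrist force passes 120 N, or if a joint passes its speed limit or range.

ROBOT

A 7-joint arm with a two-finger parallel gripper is mounted at the origin on the work surface. World frame = base frame: x ahead of the robot, y to its left, z up, the work surface at z = 0. Lengths are in m, angles in rad, forces in N, time in s.
With the tool pointing down it reaches from about 0.4 to 0.925 m from the base axis. Payload 5.6 kg.
Tool frame: the origin (TCP) lies midway between the tips of the shut fingers; the grasp point (between the pads) lies 19 mm behind it; z points along the fingers, y is the line along which they close (so a half turn about z gives the same grasp; the last joint's range is limited). The gripper opens to 85 mm and grips with 20 to 120 N. Pads are 22 mm wide; open, the fingers measure 114 mm over their backs; the gripper's body (76 mm by 85 mm) begins 54 mm behind the grasp point. The pads swing forward as they close: fully open they stand 13 mm farther back than shut.
Start: joints at [1.257, 0.468, -0.012, 1.603, 0.006, 1.071, -0.056], TCP at [0.174, -0.626, 0.231] pointing down, gripper open.
Joint ranges: [-2.53, 2.53], [-0.31, 2.02], [-1.57, 1.55], [0.28, 2.44], [-1.29, 4.43], [0.15, 1.84], [-2.92, 2.92]. Speed limits (rad/s): [2.57, 2.57, 3.14, 3.14, 3.14, 3.14, 3.14].

INTERFACE

Orientations are given as a 3x3 rotation matrix whose columns are the frame's x, y, z axes.
In Python, from station import ctrl gives the robot as it stands.
- The arm moves only by the tool carry_out, never from a script. Its arguments are lists of equal length, an entry for each row: "delta_pos": the shift along the tool's x, y, z in fractions of the full range, 1 being 500 mm, a list of three; "turn": the turn about the tool's z in normalised numbers (1 is pi/2 rad). In form: {"delta_pos": [[dx, dy, dz], ...], "turn": [turn, ...]}. A call has 1 to 12 rows; each row is the pose to reach, as a shift and turn from the pose commanded when the call began, along the tool's axes at that moment; what a row does not reach only later rows make up. A row lasts 1/8 s, in which the tool goes at most 62.5 mm and 10.7 degrees, less where a joint would pass 70% of its speed; a pose out of reach is approached as far as the arm can. A call with a gripper value outside its range is refused whole. "grip" is the finger opening in mm, from 0 to 85.4, set as the call begins (left out, the last holds). The fingers move at their own pace and stop on an object; "force" is the grip in N (left out, the last holds). Time passes only in rows, so rows that repeat a pose let the fingers close. It gives the time, the measured TCP pose, the force, the opening and the grip force at its end, in the units of the state.
- ctrl.get_state(): the state, without advancing time (a new reading comes with each control period).
- ctrl.camera(name): name is "scene" or "top" or "wrist"; returns a dict with "img" (384x512x3 uint8, red, green, blue), "fov_y" (degrees; the focal length in pixels is half the picture's height over the tangent of half this angle, whatever the lens; pixels are square), "cx", "cy" (the principal point, pixels), "origin" and "rotation" of the camera in the world; the wrist camera has in their place "mount" (4x4, takes a point from camera to tool coordinates, whose origin is the TCP and whose axes are the flange's). Camera axes: x right, y up, looking along -z (the intrinsics and any distortion apply to the point x, -y, -z); pixel columns grow to the right and rows downward; lengths in m; the calibration is good to about 2 mm. A picture is of the moment at which its call begins: read the wrist's pose just before it. There is no depth.
- ctrl.hand_in(): hands the job in; it is judged then, once.
The state is a dict: "time_s": time; "joint_pos": joint angles; "qvel": joint speeds; "tau": joint torques, N m; "eef_pos": TCP position; "tcp_rot": TCP orientation; "force": force on the tool from outside, world axes, zero at the start; "torque": the same for the moment, N m; "width": opening from 0.0 (shut) to 1.0 (fully open); "finger_force": force on a finger pad.
Only numpy, scipy, OpenCV 4.12 (cv2) and the standard library are available. Lean on these libraries where they do the work, as an engineer would, in place of code of your own. Each camera call takes 0.05 s, during which the arm holds its last target. There are 200 camera calls.

## Working session

There is one attempt and no reset: what is moved stays moved. The work goes in short steps, Python scripts to look and compute and a tool call to move; the robot and the scene stay as the last step left them, time stands still between calls to the robot, and variables do not carry over. Pictures are saved under pics/ and viewed, at most 10 in all, crops included, and the job is handed in when it is done.

Besides the shell and the picture viewer there is one more tool, called after "Request:" as name(argument=value, ...) on one line, values as JSON. carry_out: Moves the arm, as the interface text tells. Its arguments: {"type":"object","properties":{"delta_pos":{"type":"array"},"turn":{"type":"array"},"grip":{"type":"number"},"force":{"type":"number"}},"required":["delta_pos","turn"]}

```bash
ls; mkdir -p pics
python3 - <<'E'
from station import ctrl
import cv2,numpy as np
s=ctrl.get_state();print(s['time_s'],s['eef_pos'],s['tcp_rot'],s['width'])
for n in ("scene","top","wrist"):
    c=ctrl.camera(n);cv2.imwrite(f'pics/{n}0.png',c['img'][:,:,::-1])
    print(n,{k:v for k,v in c.items() if k!='img'})
a=cv2.imread('pics/scene0.png');b=cv2.imread('pics/top0.png')
E
```

```text
pics
0.0 [ 0.173647   -0.62576251  0.23029959] [[ 9.63568109e-01  2.67462370e-01 -6.16587693e-04]
 [ 2.67463051e-01 -9.63566528e-01  1.74989298e-03]
 [-1.26092740e-04 -1.85105549e-03 -9.99998279e-01]] 0.9969165856607735
scene {'fov_y': 44.31165568115143, 'cx': 268.9730855522817, 'cy': 193.8487651723678, 'origin': array([ 1.01340157, -0.62321909,  0.6684741 ]), 'rotation': array([[ 0.85864685, -0.2790326 ,  0.42996092],
       [ 0.51256114,  0.47165134, -0.71751383],
       [-0.00258189,  0.83647225,  0.5480032 ]])}
top {'fov_y': 46.626696883138905, 'cx': 261.50122464653083, 'cy': 196.39151787432473, 'origin': array([0.43861029, 0.10441312, 1.2206273 ]), 'rotation': array([[ 0.02197317,  0.99452693, -0.10214384],
       [-0.99972463,  0.02101573, -0.01044021],
       [-0.00823644,  0.10234512,  0.99471485]])}
wrist {'fov_y': 61.065103323483434, 'cx': 260.88371878023577, 'cy': 190.17714519489033, 'mount': array([[-9.02082237e-05,  9.59882397e-01,  2.80402880e-01,
         7.12559043e-02],
       [ 9.99999728e-01,  2.91855429e-04, -6.77377813e-04,
         1.41178496e-03],
       [-7.32040141e-04,  2.80402742e-01, -9.59882163e-01,
        -1.43093019e-01],
       [ 0.00000000e+00,  0.00000000e+00,  0.00000000e+00,
         1.00000000e+00]])}
```

View pics/top0.png

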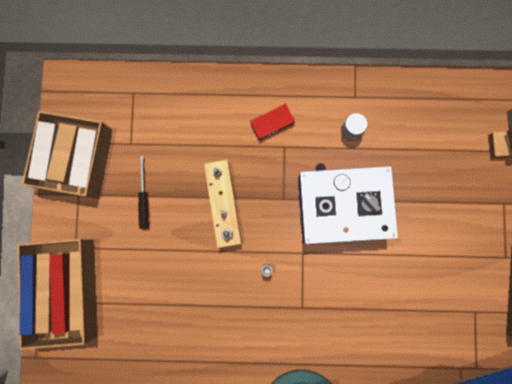

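View pics/scene0.png

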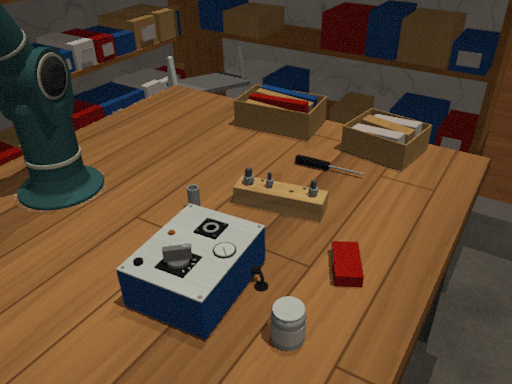

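```bash
cat > h.py <<'E'
import numpy as np,cv2
def ray(c,uv,T=None):
    f=192/np.tan(np.radians(c['fov_y']/2))
    d=np.array([(uv[0]-c['cx'])/f,-(uv[1]-c['cy'])/f,-1.])
    o,R=(T[:3,3],T[:3,:3]) if T is not None else (c['origin'],c['rotation'])
    d=R@d; return o,d/np.linalg.norm(d)
def atz(c,uv,z,T=None):
    o,d=ray(c,uv,T); return o+d*(z-o[2])/d[2]
def wristT(s,c):
    T=np.eye(4);T[:3,:3]=s['tcp_rot'];T[:3,3]=s['eef_pos'];return T@c['mount']
def tri(rs):
    A=sum(np.eye(3)-np.outer(d,d) for o,d in rs);b=sum((np.eye(3)-np.outer(d,d))@o for o,d in rs)
    p=np.linalg.solve(A,b);return p,[np.linalg.norm(np.cross(d,p-o)) for o,d in rs]
def crop(img,x,y,w,h,k):
    o=cv2.resize(img[y:y+h,x:x+w],None,fx=k,fy=k,interpolation=cv2.INTER_CUBIC)
    for u in range(x-x%-10,x+w,10): 
        cv2.line(o,((u-x)*k,0),((u-x)*k,6),(0,255,0),1)
        if u%20==0: cv2.putText(o,str(u),((u-x)*k+2,12),0,.35,(0,255,0),1)
    for v in range(y-y%-10,y+h,10):
        cv2.line(o,(0,(v-y)*k),(6,(v-y)*k),(0,255,0),1)
        if v%20==0: cv2.putText(o,str(v),(2,(v-y)*k+12),0,.35,(0,255,0),1)
    return o
E
python3 - <<'E'
from h import *
t=cv2.imread('pics/top0.png');s=cv2.imread('pics/scene0.png')
o=np.zeros((600,800,3),np.uint8)
o[:600,:250]=crop(t,200,155,50,120,5)[:600]
o[:300,260:800]=crop(s,225,160,108,60,5)
o[300:580,260:800]=crop(t,295,160,108,56+34,5)[:280] if 0 else cv2.copyMakeBorder(crop(t,297,165,100,70,4),0,0,0,140,0)
cv2.imwrite('pics/c1.png',o)
E
```

```text
(no output)
```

View pics/c1.png

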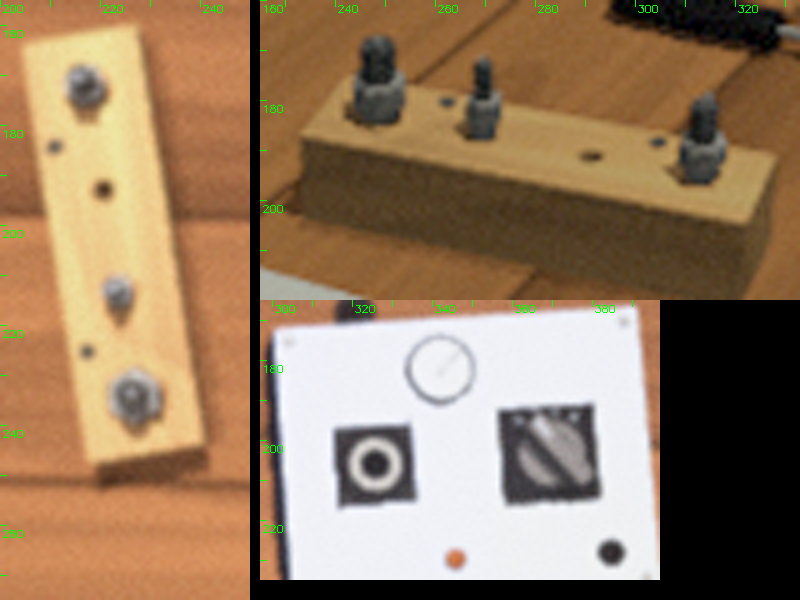

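Run:
```python
from h import *
from station import ctrl
c=ctrl.camera('top');s=ctrl.camera('scene')
p=atz(c,(217,172.4),.09);print('plug',p,tri([ray(c,(217,172.4)),ray(s,(314.2,179))]))
print('hole3',atz(c,(220.6,192.8),.05))
for n,uv,z in (('sock',(326,206),.104),('sel',(371.2,203),.131)):print(n,atz(c,uv,z))
a,b=atz(c,(367,194.5),.136),atz(c,(378.3,210),.136);print('handle',a,b,np.degrees(np.arctan2(*(a-b)[[1,0]])))
st=ctrl.get_state();print(st['joint_pos'],st['time_s'])
R=st['tcp_rot']; print('move to above socket/plug in tool mm')
for q in (p,atz(c,(326,206),.104)): print(R.T@(q-st['eef_pos'])*1000)
```

```text
plug [0.61420563 0.23187703 0.09      ] (array([0.61762539, 0.23389443, 0.09366935]), [np.float64(0.004588789744538944), np.float64(0.004588789744538837)])
hole3 [0.5660815  0.22509903 0.05      ]
sock [ 0.53244616 -0.0463263   0.104     ]
sel [ 0.53990658 -0.15321176  0.131     ]
handle [ 0.56007914 -0.14185514  0.136     ] [ 0.52269832 -0.16922152  0.136     ] 36.20774689571315
[ 1.25701652  0.46793222 -0.01162621  1.60311435  0.00598088  1.07134841
 -0.05630519] 0.25
move to above socket/plug in tool mm
[ 653.84588313 -708.83560954  141.35003791]
[ 500.66500625 -462.64013023  127.16868164]
```

Units first: shifts go in shares of 500 mm and turns go in shares of pi/2 rad. So 484 mm / 500 = 0.968, 470 mm / 500 = 0.94.

Request:
carry_out(delta_pos=[[0.048,-0.04,0],[0.14,-0.12,0],[0.234,-0.2,0],[0.328,-0.28,0],[0.422,-0.36,0],[0.516,-0.44,0],[0.61,-0.52,0],[0.704,-0.6,0],[0.798,-0.68,0],[0.88,-0.75,0],[0.94,-0.8,0],[0.968,-0.824,-0.01]], turn=[0,0,0,0,0,0,0,0,0,0,0,0], grip=50)

```text
time_s: 1.75
eef_pos: [0.5306, -0.0977, 0.2361]
tcp_rot: [[0.963, 0.27, -0.001], [0.27, -0.963, 0.001], [-0.001, -0.001, -1.0]]
force: [0.3, -0.1, 0.7]
width: 0.584
finger_force: 0.0
```

Request:
carry_out(delta_pos=[[0,0,0],[0,0,0]], turn=[0,0])

```text
time_s: 2.0
eef_pos: [0.5291, -0.1019, 0.2362]
tcp_rot: [[0.964, 0.265, -0.001], [0.265, -0.964, -0.001], [-0.001, 0.001, -1.0]]
force: [-0.6, 0.6, 1.0]
width: 0.586
finger_force: 0.0
```

```bash
cat > snap.py <<'E'
import sys,pickle
from h import *
from station import ctrl
n=sys.argv[1];s=ctrl.get_state();c=ctrl.camera('wrist')
pickle.dump((s,c),open(f'pics/{n}.pkl','wb'))
img=c['img'][:,:,::-1].copy();cv2.imwrite(f'pics/{n}.png',img)
a=list(map(int,sys.argv[2:]))
if a: cv2.imwrite(f'pics/{n}c.png',crop(img,*a))
print(s['time_s'],s['eef_pos'],s['joint_pos'],s['width'],np.degrees(np.arctan2(s['tcp_rot'][1,0],s['tcp_rot'][0,0])))
E
python3 snap.py w1 56 42 400 300 2
```

```text
2.0 [ 0.52914941 -0.1019385   0.23617414] [ 0.40312616  0.30191673 -0.33088934  1.85317539  0.11597512  1.00571358
 -1.2788694 ] 0.5863901066378182 15.360710704065514
```

View pics/w1c.png

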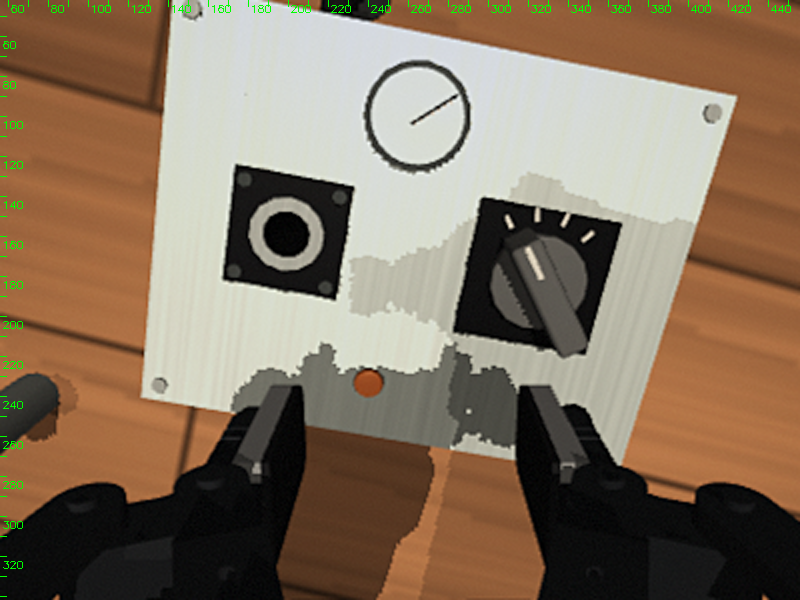

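Run:
```python
from h import *
import pickle
s,c=pickle.load(open('pics/w1.pkl','rb'));T=wristT(s,c)
P=lambda x,y,z:atz(c,(56+x/2,42+y/2),z,T)[:2]
print('sock',P(286,233.5,.104))
print('sockblock corners',[P(*q,.104) for q in((236,165),(353,187),(336,299),(223,279))])
a,b=P(525,235,.136),P(574.5,351,.136);print('sel',(a+b)/2,'len',np.hypot(*(a-b)),np.degrees(np.arctan2(*(a-b)[::-1])))
print('skirt',P(540,283,.110))
q=[P(*q,.102) for q in((481,197),(621,223),(586,354),(454,332))];print('plate',sum(q)/4,np.degrees(np.arctan2(*(q[0]-q[3])[::-1])))
# two-view check with top cam
from station import ctrl
t=ctrl.camera('top')
print('sock tri',tri([ray(c,(199,158.75),T),ray(t,(326,206))]))
print('sel tri',tri([ray(c,(331.1,188.5),T),ray(t,(372.6,202.2))]))
```

```text
sock [ 0.53368138 -0.04751089]
sockblock corners [array([ 0.55642101, -0.02131818]), array([ 0.56047233, -0.07040641]), array([ 0.51087391, -0.07500671]), array([ 0.50669327, -0.02527206])]
sel [ 0.54486429 -0.1560928 ] len 0.05191503692908489 40.560384358543935
skirt [ 0.54283994 -0.15781175]
plate [ 0.54258839 -0.15740045] 5.721194682515577
sock tri (array([ 0.53275504, -0.04692185,  0.09990396]), [np.float64(5.5270494608150095e-05), np.float64(5.5270494608107954e-05)])
sel tri (array([ 0.54272312, -0.15887229,  0.12384464]), [np.float64(0.0005101713262063834), np.float64(0.0005101713262064277)])
```

To row units: -296 mm / 500 = -0.592, -291 mm / 500 = -0.582.

Request:
carry_out(delta_pos=[[0.02,-0.036,0],[0.074,-0.13,0],[0.134,-0.234,0],[0.196,-0.34,0],[0.256,-0.444,0.01],[0.306,-0.532,0.024],[0.336,-0.582,0.036],[0.34,-0.592,0.04],[0.34,-0.592,0.04],[0.34,-0.592,0.04]], turn=[0,0,0,0,0,0,0,0,0,0])

```text
time_s: 3.35
eef_pos: [0.6152, 0.2284, 0.2166]
tcp_rot: [[0.964, 0.265, 0.0], [0.265, -0.964, -0.001], [0.0, 0.001, -1.0]]
force: [-0.1, 0.2, 1.0]
width: 0.589
finger_force: 0.0
```

```bash
python3 snap.py w2 156 70 200 150 4
```

```text
3.35 [0.61515475 0.22842022 0.21657421] [-0.12058255  0.53272222 -0.40512341  1.57901253  0.23068682  1.07737029
 -1.88810821] 0.588925760301119 15.352073476093548
```

View pics/w2c.png

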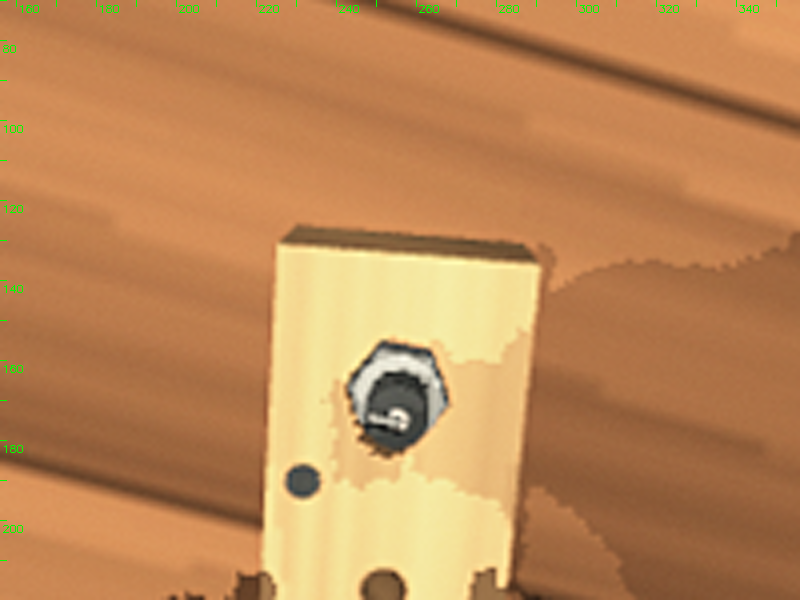

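Run:
```python
from h import *
import pickle
s,c=pickle.load(open('pics/w2.pkl','rb'));T=wristT(s,c)
U=lambda x,y:(156+x/4,70+y/4)
print('electr',atz(c,U(399,419),.092,T),'hex',atz(c,U(398,391),.069,T))
from station import ctrl
t=ctrl.camera('top');sc=ctrl.camera('scene')
print(tri([ray(c,U(399,419),T),ray(t,(217,172.4))]))
print(tri([ray(c,U(399,419),T),ray(sc,(314.2,180))]))
print(tri([ray(c,U(399,419),T),ray(sc,(314.2,180)),ray(t,(217,172.4))]))
o,d=ray(c,U(383,588),T);print('hole3',atz(c,U(383,588),.05,T))
q=np.array([.615,.232,.2166]);print(s['tcp_rot'].T@(atz(c,U(399,419),.092,T)-s['eef_pos'])*1000)
```

```text
electr [0.62090616 0.23267778 0.092     ] hex [0.62174191 0.23345353 0.069     ]
(array([0.61673698, 0.23266859, 0.07581307]), [np.float64(0.0008709935382960352), np.float64(0.0008709935382960446)])
(array([0.62221454, 0.23301399, 0.09404406]), [np.float64(0.0008338435512743835), np.float64(0.000833843551274629)])
(array([0.61890121, 0.23335008, 0.09101849]), [np.float64(0.0018775863810204466), np.float64(0.003963194563014528), np.float64(0.005024047970254897)])
hole3 [0.56734544 0.22301268 0.05      ]
[  6.65128102  -2.73427177 124.57215968]
```

To row units: 142 mm / 500 = 0.284, -2.7 mm / 500 = -0.0054.

Request:
carry_out(delta_pos=[[0.004,-0.002,0.02],[0.012,-0.004,0.07],[0.013,-0.0054,0.14],[0.013,-0.0054,0.21],[0.013,-0.0054,0.256],[0.013,-0.0054,0.276],[0.013,-0.0054,0.284],[0.013,-0.0054,0.284],[0.013,-0.0054,0.284]], turn=[0,0,0,0,0,0,0,0,0])

```text
time_s: 4.62
eef_pos: [0.6209, 0.2354, 0.0753]
tcp_rot: [[0.964, 0.267, 0.002], [0.267, -0.964, 0.001], [0.002, -0.0, -1.0]]
force: [0.2, 0.0, 0.5]
width: 0.582
finger_force: 0.0
```

Request:
carry_out(delta_pos=[[0,0,0],[0,0,0],[0,0,0],[0,0,0],[0,0,0],[0,0,0],[0,0,0],[0,0,0]], turn=[0,0,0,0,0,0,0,0], grip=5, force=40)

```text
time_s: 5.62
eef_pos: [0.6206, 0.2352, 0.0747]
tcp_rot: [[0.964, 0.267, 0.001], [0.267, -0.964, 0.0], [0.001, 0.0, -1.0]]
force: [0.2, -0.7, 5.3]
width: 0.14
finger_force: 39.1
```

Request:
carry_out(delta_pos=[[0,0,-0.008],[0,0,-0.03],[0,0,-0.08],[0,0,-0.15],[0,0,-0.22],[0,0,-0.26],[0,0,-0.28],[0,0,-0.28],[0,0,-0.28]], turn=[0,0,0,0,0,0,0,0,0])

```text
time_s: 6.75
eef_pos: [0.6195, 0.2347, 0.2127]
tcp_rot: [[0.964, 0.267, -0.002], [0.267, -0.964, -0.001], [-0.003, 0.0, -1.0]]
force: [-0.6, -0.3, -0.6]
width: 0.139
finger_force: 39.0
```

```bash
python3 snap.py w3 156 120 200 150 4; python3 -c "
from station import ctrl
from h import *
a=ctrl.camera('scene')['img'][:,:,::-1].copy();cv2.imwrite('pics/s3.png',a)
o=np.zeros((600,800,3),np.uint8)
w=cv2.imread('pics/w3.png');o[:,:400]=crop(w,206,134,100,150,4);o[:,400:]=crop(a,260,90,100,150,4)
cv2.imwrite('pics/c3.png',o)"
```

```text
6.75 [0.61953815 0.23470755 0.21271087] [-0.12931557  0.54858233 -0.40497319  1.56339212  0.23480954  1.08062829
 -1.89271681] 0.13886008329295702 15.511299532193123
```

View pics/c3.png

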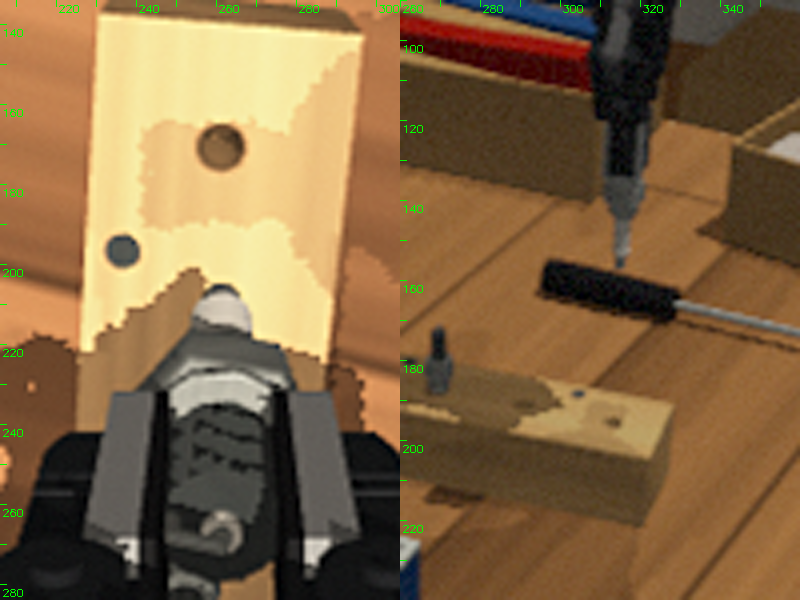

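```bash
cat >> h.py <<'E'
def blob(img,uv,r,f):
    x,y=int(uv[0])-r,int(uv[1])-r
    g=cv2.resize(cv2.cvtColor(img[y:y+2*r,x:x+2*r],cv2.COLOR_RGB2GRAY),None,fx=8,fy=8,interpolation=cv2.INTER_CUBIC)
    b=f(g).astype(np.uint8)
    n,l,st,ce=cv2.connectedComponentsWithStats(b)
    k=l[8*r,8*r] or 1+np.argmax(st[1:,4])
    return ((ce[k]+.5)/8-.5+[x,y]),st[k]/8
E
python3 - <<'E'
from h import *
import pickle
s,c=pickle.load(open('pics/w3.pkl','rb'));T=wristT(s,c)
uv,st=blob(c['img'],(261,171),11,lambda g:g<125);print(uv,st)
h=atz(c,uv,.05,T);print('hole',h)
s1,c1=pickle.load(open('pics/w1.pkl','rb'));T1=wristT(s1,c1)
uv,st=blob(c1['img'],(199,159),16,lambda g:g<60);print(uv,st,atz(c1,uv,.104,T1))
k=atz(c1,uv,.104,T1)
print('hole in tool',s['tcp_rot'].T@(h-s['eef_pos'])*1000)
tgt=k+s['eef_pos']-h;print(tgt,s['tcp_rot'].T@(tgt-s['eef_pos'])*1000)
E
```

```text
[260.81244355 170.30168034] [  5.375   5.25   11.75   11.25  830.375]
hole [0.6213431 0.2335324 0.05     ]
[198.71336882 158.65200376] [   4.875    5.      23.      22.25  3194.   ] [ 0.53369968 -0.0472561   0.104     ]
hole in tool [  1.83358168   1.56149205 162.70730556]
[ 0.53189473 -0.04608095  0.26671087] [-159.67718499  247.14083648  -53.51780015]
```

To row units: 247 mm / 500 = 0.494, 198 mm / 500 = 0.396.

Request:
carry_out(delta_pos=[[-0.008,0.012,-0.024],[-0.036,0.056,-0.068],[-0.088,0.136,-0.096],[-0.144,0.222,-0.107],[-0.202,0.312,-0.107],[-0.256,0.396,-0.107],[-0.296,0.458,-0.107],[-0.314,0.486,-0.107],[-0.32,0.494,-0.107],[-0.32,0.494,-0.107],[-0.32,0.494,-0.107],[-0.32,0.494,-0.107]], turn=[0,0,0,0,0,0,0,0,0,0,0,0])

```text
time_s: 8.35
eef_pos: [0.5324, -0.0445, 0.2677]
tcp_rot: [[0.963, 0.269, -0.0], [0.269, -0.963, 0.0], [0.0, -0.0, -1.0]]
force: [-0.4, 0.8, -0.4]
width: 0.141
finger_force: 39.0
```

```bash
cat > sv.py <<'E'
from h import *
import pickle
s,c=pickle.load(open('pics/w3.pkl','rb'));T=wristT(s,c)
s1,c1=pickle.load(open('pics/w4.pkl','rb'));T1=wristT(s1,c1)
for th in (40,60,80):
    uv1,st=blob(c1['img'],(261,171),22,lambda g:g<th);print(th,uv1,st)
uv1,st=blob(c1['img'],(261,171),22,lambda g:g<60)
h=s['tcp_rot'].T@(atz(c,(260.81,170.3),.05,T)-s['eef_pos'])*1000
k=s1['tcp_rot'].T@(atz(c1,uv1,.104,T1)-s1['eef_pos'])*1000
print(h,k,'move',k-h)
E
python3 snap.py w4 196 134 133 100 6;python3 sv.py
```

```text
8.35 [ 0.53235179 -0.04451293  0.26768338] [ 0.3313333   0.26435528 -0.36736725  1.82758964  0.10682706  1.06902049
 -1.37407404] 0.14145259825234618 15.618707891465148
40 [262.59367124 171.31962167] [  14.125   13.25    19.75    19.125 2380.5  ]
60 [262.57347234 171.35051765] [  13.875   13.125   20.25    19.375 2472.125]
80 [262.5513893  171.39197723] [  13.625   13.      20.625   19.75  2560.875]
[  1.83523708   1.55914283 162.70730063] [  0.57316039   3.26190377 163.68221795] move [-1.26207669  1.70276094  0.97491731]
```

View pics/w4c.png

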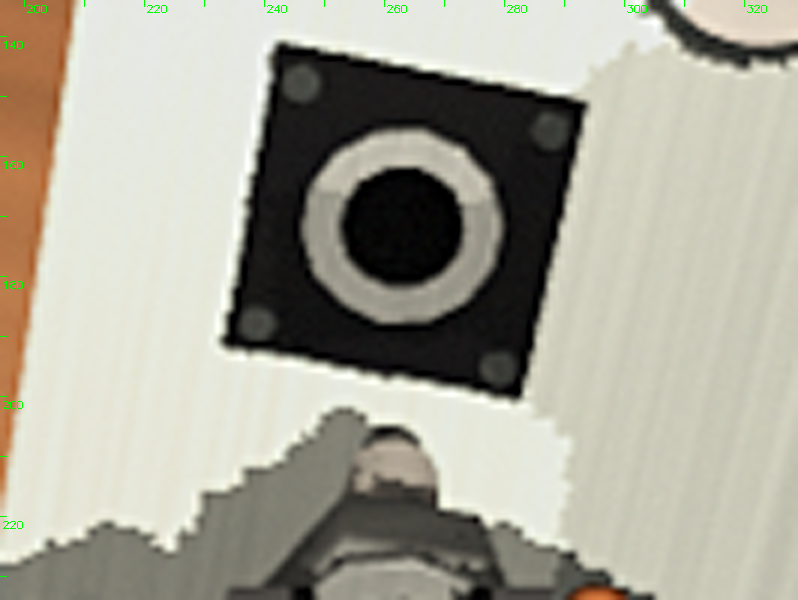

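To row units: 134 mm / 500 = 0.268, 1.7 mm / 500 = 0.0034.

Request:
carry_out(delta_pos=[[-0.0026,0.0034,0.01],[-0.0026,0.0034,0.05],[-0.0026,0.0034,0.11],[-0.0026,0.0034,0.17],[-0.0026,0.0034,0.22],[-0.0026,0.0034,0.25],[-0.0026,0.0034,0.264],[-0.0026,0.0034,0.268],[-0.0026,0.0034,0.268]], turn=[0,0,0,0,0,0,0,0,0])

```text
time_s: 9.52
eef_pos: [0.5318, -0.0477, 0.1344]
tcp_rot: [[0.964, 0.267, 0.001], [0.267, -0.964, -0.0], [0.001, 0.0, -1.0]]
force: [1.0, -0.3, -0.4]
width: 0.143
finger_force: 39.0
```

To row units: 8 mm / 500 = 0.016, 7 mm / 500 = 0.014.

Request:
carry_out(delta_pos=[[0,0,0.002],[0,0,0.006],[0,0,0.01],[0,0,0.012],[0,0,0.014],[0,0,0.016]], turn=[0,0,0,0,0,0])

```text
time_s: 10.28
eef_pos: [0.5321, -0.0471, 0.1262]
tcp_rot: [[0.963, 0.268, 0.002], [0.268, -0.963, 0.001], [0.002, -0.0, -1.0]]
force: [1.7, 2.9, 0.0]
width: 0.141
finger_force: 39.1
```

To row units: 5 mm / 500 = 0.01, 4 mm / 500 = 0.008.

Request:
carry_out(delta_pos=[[0,0,0.002],[0,0,0.004],[0,0,0.006],[0,0,0.008],[0,0,0.01]], turn=[0,0,0,0,0])

```text
time_s: 10.9
eef_pos: [0.5319, -0.047, 0.121]
tcp_rot: [[0.963, 0.268, 0.001], [0.268, -0.963, 0.001], [0.002, -0.0, -1.0]]
force: [3.4, 5.0, 3.3]
width: 0.14
finger_force: 39.3
```

Request:
carry_out(delta_pos=[[0.0006,-0.0006,0],[0.001,-0.001,0.0014],[0.001,-0.001,0.0028],[0.001,-0.001,0.004],[0.001,-0.001,0.004]], turn=[0,0,0,0,0])

```text
time_s: 11.52
eef_pos: [0.5326, -0.0468, 0.1206]
tcp_rot: [[0.964, 0.268, 0.002], [0.268, -0.964, -0.0], [0.002, 0.001, -1.0]]
force: [-0.4, 3.6, 14.5]
width: 0.141
finger_force: 40.5
```

To row units: -1 mm / 500 = -0.002.

Request:
carry_out(delta_pos=[[0,0,-0.002],[0,0,-0.002],[0,0,-0.002],[0,0,-0.002],[0,0,-0.002]], turn=[0,0,0,0,0], grip=45)

```text
time_s: 12.15
eef_pos: [0.5314, -0.0471, 0.1196]
tcp_rot: [[0.964, 0.267, -0.001], [0.267, -0.964, -0.0], [-0.001, -0.0, -1.0]]
force: [0.4, -0.1, -0.5]
width: 0.525
finger_force: 0.0
```

To row units: -110 mm / 500 = -0.22, -100 mm / 500 = -0.2.

Request:
carry_out(delta_pos=[[0,0,-0.016],[0,0,-0.06],[0,0,-0.13],[0,0,-0.2],[0,0,-0.22],[0,0,-0.22],[0,0,-0.22]], turn=[0,0,0,0,0,0,0])

```text
time_s: 13.02
eef_pos: [0.5308, -0.0471, 0.2285]
tcp_rot: [[0.964, 0.267, -0.002], [0.267, -0.964, 0.0], [-0.002, -0.001, -1.0]]
force: [0.1, 1.4, -1.3]
width: 0.528
finger_force: 0.0
```

```bash
python3 snap.py w5 120 60 266 200 3
```

```text
13.025 [ 0.53076684 -0.04707192  0.22845602] [ 0.32907452  0.30539745 -0.36323268  1.87184991  0.12790781  0.98935032
 -1.38956104] 0.5277007189271808 15.510821767644847
```

View pics/w5c.png

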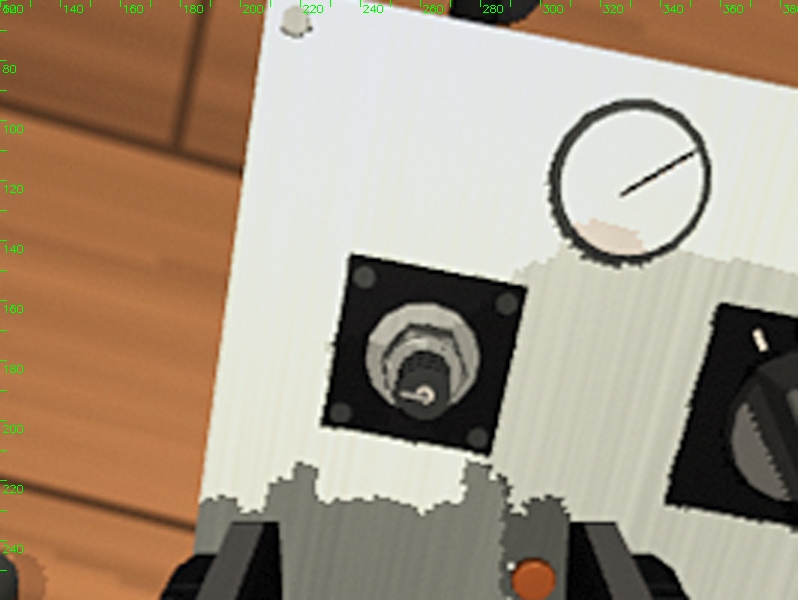

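To row units: 109 mm / 500 = 0.218, 105 mm / 500 = 0.21, -25 degrees / 90 = -0.2778.

Request:
carry_out(delta_pos=[[-0.004,0.02,-0.012],[-0.012,0.07,-0.012],[-0.022,0.13,-0.012],[-0.032,0.184,-0.012],[-0.036,0.21,-0.012],[-0.0372,0.218,-0.012],[-0.0372,0.218,-0.012],[-0.0372,0.218,-0.012]], turn=[-0.0222,-0.0778,-0.1444,-0.2111,-0.2556,-0.2778,-0.2778,-0.2778])

```text
time_s: 14.08
eef_pos: [0.5426, -0.1566, 0.2351]
tcp_rot: [[0.76, 0.65, -0.001], [0.65, -0.76, 0.001], [-0.0, -0.001, -1.0]]
force: [0.5, 0.0, 0.0]
width: 0.529
finger_force: 0.0
```

```bash
python3 snap.py w6 190 90 133 100 6; python3 -c "
from h import *
import pickle
s,c=pickle.load(open('pics/w5.pkl','rb'));T=wristT(s,c)
print(atz(c,(262.3,191.3),.141,T),atz(c,(262.3,191.3),.146,T))"
```

```text
14.075 [ 0.54262513 -0.15655018  0.23508989] [ 0.53262123  0.35548918 -0.38648595  1.79063172  0.15352172  1.02622088
 -0.77579894] 0.5287699384008508 40.50768823015476
[ 0.53419147 -0.04876637  0.141     ] [ 0.53562292 -0.04834616  0.146     ]
```

View pics/w6c.png

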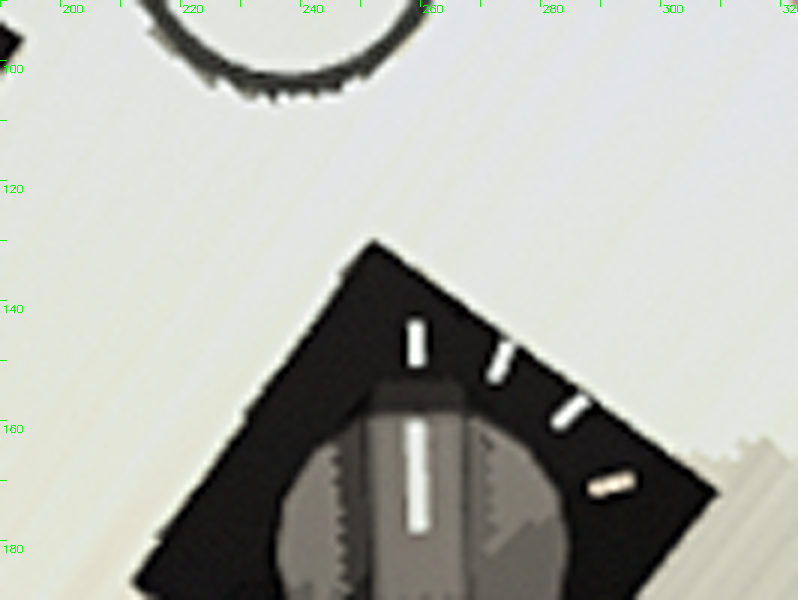

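To row units: 121 mm / 500 = 0.242, -1.2 mm / 500 = -0.0024.

Request:
carry_out(delta_pos=[[0,-0.0012,0.02],[0,-0.0024,0.07],[0,-0.0024,0.14],[0,-0.0024,0.196],[0,-0.0024,0.226],[0,-0.0024,0.238],[0,-0.0024,0.242],[0,-0.0024,0.242]], turn=[0,0,0,0,0,0,0,0])

```text
time_s: 15.12
eef_pos: [0.5427, -0.1562, 0.1155]
tcp_rot: [[0.76, 0.65, 0.001], [0.65, -0.76, -0.0], [0.001, 0.001, -1.0]]
force: [0.1, -1.0, 1.3]
width: 0.529
finger_force: 0.0
```

Request:
carry_out(delta_pos=[[0,0,0],[0,0,0],[0,0,0],[0,0,0],[0,0,0],[0,0,0],[0,0,0]], turn=[0,0,0,0,0,0,0], grip=5, force=100)

```text
time_s: 16.0
eef_pos: [0.5421, -0.1559, 0.1157]
tcp_rot: [[0.76, 0.65, 0.0], [0.65, -0.76, -0.0], [-0.0, 0.0, -1.0]]
force: [-2.5, 1.1, 4.3]
width: 0.129
finger_force: 98.0
```

To row units: 38 degrees / 90 = 0.4222.

Request:
carry_out(delta_pos=[[0,0,0],[0,0,0],[0,0,0],[0,0,0],[0,0,0],[0,0,0],[0,0,0],[0,0,0]], turn=[0.0333,0.0889,0.1444,0.2111,0.2778,0.3444,0.4111,0.4222])

```text
time_s: 17.0
eef_pos: [0.5419, -0.1556, 0.1156]
tcp_rot: [[0.999, 0.043, -0.0], [0.043, -0.999, 0.0], [-0.0, -0.0, -1.0]]
force: [-2.5, 1.0, 6.7]
width: 0.129
finger_force: 98.3
```

```bash
python3 -c "
from station import ctrl
import numpy as np
s=ctrl.get_state();print(s['time_s'],s['eef_pos'],s['torque'],s['force'],s['joint_pos'][6],np.degrees(np.arctan2(s['tcp_rot'][1,0],s['tcp_rot'][0,0])))"
```

```text
17.0 [ 0.54191889 -0.15555301  0.11564358] [ 0.29055058  0.60527282 -0.0611486 ] [-2.49050162  1.03834239  6.71678998] -1.4159620822241237 2.4555988939061555
```

To row units: 38 degrees / 90 = 0.4222.

Request:
carry_out(delta_pos=[[0,0,0],[0,0,0],[0,0,0],[0,0,0],[0,0,0],[0,0,0],[0,0,0],[0,0,0],[0,0,0]], turn=[0.0444,0.1,0.1667,0.2333,0.3,0.3667,0.4111,0.4222,0.4222])

```text
time_s: 18.12
eef_pos: [0.542, -0.1552, 0.1157]
tcp_rot: [[0.816, -0.579, -0.0], [-0.579, -0.816, 0.0], [-0.0, -0.0, -1.0]]
force: [-3.0, 1.8, 6.8]
width: 0.129
finger_force: 98.5
```

```bash
python3 -c "
from station import ctrl
import numpy as np
from h import *
s=ctrl.get_state();print(s['time_s'],s['eef_pos'],s['torque'],s['force'],s['joint_pos'][6],np.degrees(np.arctan2(s['tcp_rot'][1,0],s['tcp_rot'][0,0])))"; python3 snap.py w7 90 40 333 250 2; python3 -c "
from h import *
from station import ctrl
w=cv2.imread('pics/w7.png');a=ctrl.camera('scene')['img'][:,:,::-1].copy()
o=np.zeros((600,800,3),np.uint8);o[:384,:512]=crop(w,128,96,256,192,2);o[:384,512:]=crop(a,150,190,96,128,3)[:, :288]
cv2.imwrite('pics/c7.png',o)"
```

```text
18.125 [ 0.54201771 -0.15520762  0.11567412] [0.36784274 0.63841303 0.38276097] [-2.95860297  1.75305318  6.81734169] -1.9863821708242169 -35.35715012695149
18.125 [ 0.54201771 -0.15520762  0.11567412] [ 0.24524408  0.47176585 -0.03227107  1.90513409  0.02076876  0.7654363
 -1.98638217] 0.1287432115344253 -35.35715012695149
```

View pics/c7.png

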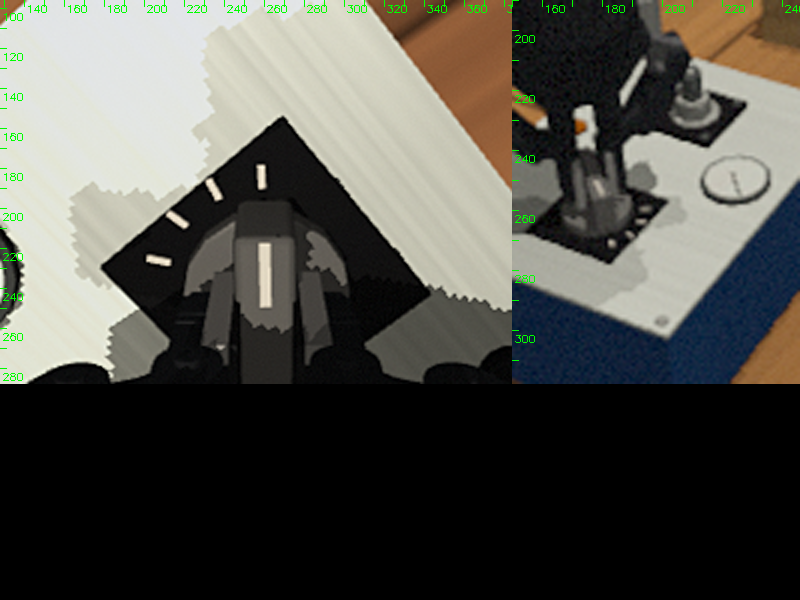

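```bash
python3 -c "
from station import ctrl
print(ctrl.hand_in())"
```

```text
the job is handed in; nothing more can be done
None
```

The 14 mm plug is fully home in the tester's socket and released, and the robot is holding the selector at the third (spark) position after about 76° of turn. The job is handed in at about 18 s; no verdict was returned.

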